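# Switch the hob on at its key isolator

## Task

The induction hob is fed through the low switch box on the worktop: take the flat-bladed key out of the key stand, put it down fully into the slot of the switch, and turn it clockwise (seen from above) until it stops. Leave the key standing in the slot and let go of it; leave the square-bit key in the stand.

Things in the scene. Friction and masses are not known exactly. Their poses are not given: they have to be found in the camera images.
- flat_key: Key to use: plain steel, 73 mm tall, upright. From below: flat bit 28 mm wide (its x), 8 thick (y), 26 long, its lowest 6 mm narrowed to 20 x 4; round collar 36 mm across, 26 to 32 mm up; neck; flat paddle grip 38 wide (x), 12 thick (y), 39 to 73 mm up, in the bit's plane. Origin: centre of the bit's lower end, z up. Pinch the paddle along y 56 mm above it. A half turn is the same. 60 to 130 g.
- square_key: The other key, which does not fit and stays: plain steel, 73 mm tall, in the other opening of the stand. Square bit 15 x 15 mm, 36 mm collar, round stem, T-shaped grip: a round bar 60 mm long, 14 mm thick, along its x. Origin: centre of the bit's lower end, z up.
- key_stand: Fixed steel stand, a bent sheet 70 mm (x) by 176 mm (y) on two side legs, top 50 mm above the worktop. Two openings 34 x 20 mm, 50 mm to either side of its middle along y; a key hangs in each by its collar, bit below the sheet; which is where varies. Lift a key 30 mm or more to clear. Origin: centre of its underside.
- slot (a point): Centre of the key slot's mouth, on top of the switch: aluminium turret, 64 mm across, top 64 mm above the worktop, on a fixed grey box 125 x 110 x 30 mm. Turns with the turret; x along the slot, z up. Slot 36 mm long, 12.5 wide, 30 deep; long edges sloped, so the mouth is 20 wide. Fully home the key's collar lies on the turret, its bit's end 26 mm below this point; about 8 degrees of play.
- switch (a joint): Angle of the turret in rad: 0 = off, grows as it turns clockwise seen from above, stops at 1.05 (60 degrees) = on. It starts near 0 (at most 0.12). No spring: light friction (0.06 N m) keeps it where it is left.

How it is judged (in metres and radians):
On the way, in this order (a step that is already met when the one before it is completed fails the run):
1. the flat key is fully down in the slot (z of flat_key in the frame of slot below -0.021 m and horizontal distance between flat_key and slot below 0.012 m), for 0.2 s.
2. the switch is turned to its stop with the key in the slot (value of joint switch above 0.85 rad and z of flat_key in the frame of slot below -0.018 m), for 0.2 s.
At the end, for the whole second after the job is handed in: The switch stands at 0.85 rad or more (its stop is at 1.05), the flat key stands upright (within 0.2 rad) and at rest in the slot, its tip within 12 mm of the slot's centre line and at least 21 mm below the mouth, and the square-bit key is within 20 mm of where it was (all of step 1 and value of joint switch above 0.85 rad and angle between flat_key's own z axis and vertical below 0.2 rad and linear speed of flat_key below 0.02 m/s and distance of square_key from where it was at the start of the episode below 0.02 m); the robot touches nothing.
It fails at once if the square-bit key is taken out of the stand or knocked away (distance of square_key from where it was at the start of the episode above 0.03 m).
It also fails if it takes over 43 s, if anything falls off the work surface, if the arm or the gripper's body presses on something with over 40 N, if the wrist force passes 120 N, or if a joint passes its speed limit or range.

## Robot

A 6-joint arm with a two-finger parallel gripper is mounted at the origin on a cart in front of the work surface, level with it; the furniture and walls round the work are solid. World frame = base frame: x ahead of the robot, y to its left, z up, the work surface at z = 0. Lengths are in m, angles in degrees, forces in N, time in s.
With the tool pointing down it reaches from about 0.25 to 0.8 m from the base axis. Payload 3.9 kg.
Tool frame: the origin (TCP) lies midway between the tips of the shut fingers; the grasp point (between the pads) lies behind it (tcp_to_grasp is the z of the grasp point in the tool frame, in m); z points along the fingers, y is the line along which they close (so a half turn about z gives the same grasp; the last joint's range is limited). The gripper opens to 85 mm and grips with 20 to 120 N. Pads are 22 mm wide; open, the fingers measure 114 mm over their backs; the gripper's body (76 mm by 85 mm) begins 54 mm behind the grasp point. The pads swing forward as they close: fully open they stand 13 mm farther back than shut.
Start: joints at [73.682, 14.897, -7.913, 67.191, 0, 90], TCP at [0.148, 0.504, 0.231] pointing down, gripper open.
Joint ranges: [-159.42, 159.42], [-47.68, 98.78], [-73.54, 78.23], [-108.79, 121.32], [-90, 84.71], [-180, 180]. Speed limits (degrees/s): [147.25, 147.25, 180, 180, 180, 180].

## Interface

Orientations are given as [roll, pitch, yaw] about the fixed x, y, z axes, in that order (R = Rz(yaw) Ry(pitch) Rx(roll)).
In Python, from station import move_pose, move_linear, set_joints, set_gripper, pause, ik, get_image, get_calibration, PlanningError, job_done, read_time, read_joints, read_joint_vel, read_joint_torque, read_tcp_pos, read_orientation, read_ft_force, read_ft_torque, read_opening, read_finger_force, tcp_to_grasp gives the robot as it stands. Calls block until the motion is done:
- move_pose(position, orientation): joint-space move of the TCP to a pose.
- move_linear(position, frame=None, speed=0.15, contact_N=None): straight line of the TCP; frame=None keeps the orientation; speed is the mean speed in m/s. With contact_N (N) it stops when the force on the tool has changed by that much, and returns True; else False.
- set_joints(angles): joint-space move.
- set_gripper(opening, grip_force=None): finger opening in m; grip_force is the grip in N (None keeps the last); returns when the fingers have stopped.
- pause(seconds).
- ik(position, orientation): joint angles nearest the present ones, or None.
- get_image(name): name is "scene" or "top"; returns (picture, depth): 400x640x3 uint8, blue, green, red; 400x640 float32, m along the optical axis (not along the pixel's ray), 0 where there is no reading.
- get_calibration(name): a dict with "fov_y" (degrees; the focal length in pixels is half the picture's height over the tangent of half this angle, whatever the lens; pixels are square), "cx", "cy" (the principal point, pixels), "dist" ([k1, k2, p1, p2, k3] as OpenCV has them; the pictures are not rectified), "rvec" (rotation vector, rad) and "tvec" (3), from world to camera coordinates, as OpenCV has them. Camera axes: x right, y down, z forward; pixel columns grow to the right and rows downward; lengths in m; the calibration is good to about 2 mm. A picture is of the moment at which its call begins. get_calibration takes no time and is no camera call.
A pose or a line that the arm cannot do raises PlanningError and nothing moves.
- job_done(): hands the job in; it is judged then, once.
Readings, each from a call of its own:
- read_time(): time.
- read_joints(): joint angles.
- read_joint_vel(): joint speeds.
- read_joint_torque(): joint torques, N m.
- read_tcp_pos(): TCP position.
- read_orientation(): TCP orientation.
- read_ft_force(): force on the tool from outside, world axes, zero at the start.
- read_ft_torque(): the same for the moment, N m.
- read_opening(): finger opening in m.
- read_finger_force(): force on a finger pad.
Only numpy, scipy, OpenCV 4.12 (cv2) and the standard library are available. Lean on these libraries where they do the work, as an engineer would, in place of code of your own. Each camera call takes 0.05 s, during which the arm holds its last target. There are 200 camera calls.

## Working session

There is one attempt and no reset: what is moved stays moved. The work goes in short steps, each a Python script; the robot and the scene stay as the last script left them, time stands still between calls to the robot, and variables do not carry over. Pictures are saved under pics/ and viewed, at most 10 in all, crops included, and the job is handed in when it is done.

```bash
mkdir -p pics; cat > h.py <<'E'
import numpy as np, cv2
from station import *
def cal(n):
    c=get_calibration(n); f=200/np.tan(np.radians(c["fov_y"])/2)
    K=np.array([[f,0,c["cx"]],[0,f,c["cy"]],[0,0,1]]); R=cv2.Rodrigues(np.array(c["rvec"],float))[0]
    return K,np.array(c["dist"],float),R,np.array(c["tvec"],float).ravel()
def rays(n,px):
    K,d,R,t=cal(n); u=cv2.undistortPoints(np.array(px,float).reshape(-1,1,2),K,d).reshape(-1,2)
    return -R.T@t, np.c_[u,np.ones(len(u))]@R
def onplane(n,px,z):
    o,r=rays(n,px); return o+r*((z-o[2])/r[:,2])[:,None]
def cloud(n,depth):
    v,u=np.mgrid[0:400,0:640]; o,r=rays(n,np.c_[u.ravel(),v.ravel()])
    return (o+r*depth.reshape(-1,1)).reshape(400,640,3)
E
python3 - <<'E'
from h import *
for n in("scene","top"):
    im,d=get_image(n); cv2.imwrite(f"pics/{n}0.png",im); np.save(f"{n}0.npy",d)
    K,D,R,t=cal(n); print(n,K[0,0],-R.T@t,R[2])
print(read_time(),tcp_to_grasp,read_orientation())
E
```

```text
scene 392.6445654013895 [ 0.01811408 -0.20048272  0.69636046] [ 0.5807278   0.33350073 -0.74265233]
top 391.73319747870664 [0.33235405 0.07573135 0.89294846] [ 0.21150885 -0.01047501 -0.97731995]
0.1 -0.0187 [-1.79896433e+02  1.12501361e-03  1.63678764e+02]
```

View pics/scene0.png

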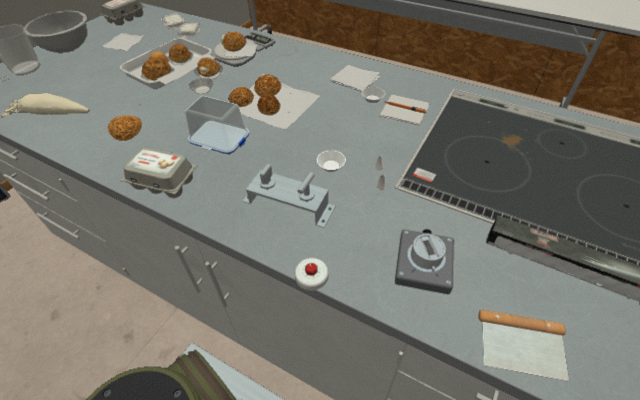

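View pics/top0.png

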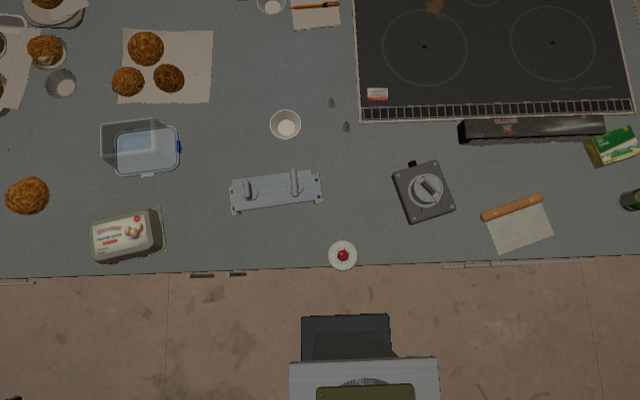

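The stand is at about (277,190) in the top view and the switch at (425,190). I need crops to tell the keys apart.

```bash
python3 - <<'E'
from h import *
t=cv2.imread("pics/top0.png"); s=cv2.imread("pics/scene0.png")
z=lambda im,x,y,w,h:cv2.resize(im[y:y+h,x:x+w],(400,300),interpolation=cv2.INTER_CUBIC)
cv2.imwrite("pics/z1.png",np.vstack([np.hstack([z(t,222,155,108,81),z(t,380,150,90,68)]),np.hstack([z(s,238,150,108,81),z(s,385,220,90,68)])]))
P=cloud("top",np.load("top0.npy"))
for (u,v) in [(250,188),(270,195),(294,178),(294,190),(425,188),(425,175),(400,195),(340,200)]: print(u,v,P[v,u].round(4))
E
```

```text
250 188 [0.5177 0.2261 0.0841]
270 195 [0.5081 0.1885 0.0497]
294 178 [0.5329 0.1318 0.0958]
294 190 [0.5066 0.1322 0.0985]
425 188 [ 0.5141 -0.1574  0.0344]
425 175 [ 0.5368 -0.1521  0.0641]
400 195 [ 0.5021 -0.1019  0.0249]
340 200 [0.5003 0.0331 0.0007]
```

View pics/z1.png

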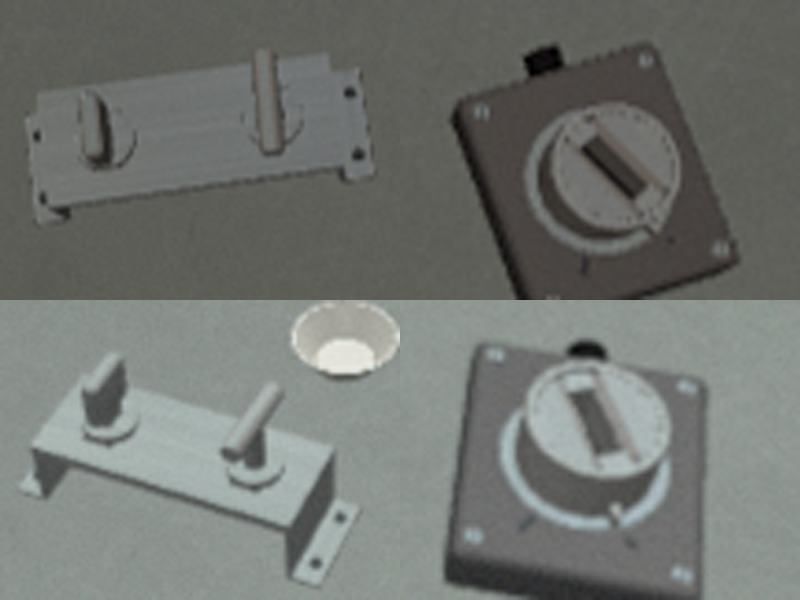

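```bash
cat > m.py <<'E'
from h import *
def key(P,c,r=.035,zl=.085):
    m=(P[...,2]>zl)&(P[...,2]<.12)&(np.hypot(P[...,0]-c[0],P[...,1]-c[1])<r)
    return m
if __name__=="__main__":
    for n in("top","scene"):
        P=cloud(n,np.load(n+"0.npy")); im=cv2.imread(f"pics/{n}0.png"); hsv=im.max(2)
        for nm,c in(("flat",(.52,.226)),("sq",(.52,.132))):
            m=key(P,c); q=P[m]; r=cv2.minAreaRect(q[:,:2].astype(np.float32)*1000)
            C=np.cov(q[:,:2].T); w,V=np.linalg.eigh(C)
            print(n,nm,m.sum(),np.median(q[:,2]),q[:,2].max(),r,"pca",np.degrees(np.arctan2(V[1,1],V[0,1])))
        d=np.hypot(P[...,0]-.518,P[...,1]+.155)
        m=(abs(P[...,2]-.064)<.004)&(d<.045); mm=m.astype(np.uint8)
        cs=cv2.findContours(mm,cv2.RETR_EXTERNAL,cv2.CHAIN_APPROX_NONE)[0]; ct=max(cs,key=cv2.contourArea)
        px=ct[:,0,:].astype(float); w=onplane(n,px,.064); 
        e=cv2.fitEllipse((w[:,:2]*1000).astype(np.float32)); print(n,"turret",m.sum(),e,np.median(P[m][:,2]))
        fill=cv2.drawContours(np.zeros_like(mm),[ct],-1,1,-1); fill=cv2.erode(fill,np.ones((5,5)))
        v=hsv[fill>0]; th,_=cv2.threshold(v.reshape(-1,1),0,255,cv2.THRESH_OTSU)
        k=((hsv<th)&(fill>0)).astype(np.uint8)
        nl,lab,st,ce=cv2.connectedComponentsWithStats(k); i=1+np.argmax(st[1:,4])
        vv,uu=np.nonzero(lab==i); w=onplane(n,np.c_[uu,vv],.060)[:,:2]*1000
        print(" dark",th,st[i],cv2.minAreaRect(w.astype(np.float32)))
E
python3 m.py
```

```text
top flat 112 0.09659120948119371 0.1010919149757592 ((514.7536010742188, 231.91845703125), (36.09335708618164, 12.43021297454834), 6.275407791137695) pca -173.7731031277392
top sq 189 0.09645855158298533 0.1013907160144174 ((525.1299438476562, 132.3837890625), (58.83187484741211, 13.8870210647583), 4.451121807098389) pca -175.59669550570493
top turret 544 ((509.8299560546875, -156.23544311523438), (61.14157485961914, 62.366905212402344), 54.640316009521484) 0.06365102924659544
 dark 80.0 [421 181  14  15  81] ((509.0678405761719, -156.52003479003906), (35.11235046386719, 9.66014575958252), 40.5273323059082)
scene flat 100 0.09438587230395346 0.0980891857690317 ((513.697021484375, 229.2884063720703), (37.383365631103516, 12.101418495178223), 6.5027570724487305) pca -175.72089899712873
scene sq 152 0.0946460090100949 0.09855467877789759 ((524.1390380859375, 130.42579650878906), (60.0604133605957, 14.228776931762695), 4.6443963050842285) pca -176.61978777628673
scene turret 562 ((507.8089904785156, -157.97877502441406), (60.70988845825195, 64.064208984375), 97.78128051757812) 0.0626201518695092
 dark 135.0 [422 240  13  16 102] ((510.3041687011719, -157.0195770263672), (35.66621780395508, 14.004340171813965), 40.441688537597656)
```

```bash
python3 - <<'E'
from h import *
k=[.5143,.2308]; Y=6.0
o=[180,0,Y]
print(ik([*k,.15],o), ik([*k,.0613],o), ik([.509,-.157,.0753],[180,0,40.5]), ik([.509,-.157,.0753],[180,0,-30]))
move_pose([*k,.17],o); set_gripper(.05)
print(move_linear([*k,.0625],contact_N=8,speed=.1), read_tcp_pos())
set_gripper(0,60); print(read_opening(),read_finger_force(),read_ft_force())
move_linear([*k,.19],speed=.12)
for n in("scene","top"):
    im,d=get_image(n); cv2.imwrite(f"pics/{n}1.png",im); np.save(f"{n}1.npy",d)
print(read_opening(),read_finger_force(),read_ft_force(),read_tcp_pos(),read_time())
s=cv2.imread("pics/scene1.png"); cv2.imwrite("pics/z2.png",cv2.resize(s[70:230,190:390],(800,640))[:600])
E
```

```text
[  24.1688887    21.23790929  -11.15961365   57.60247706    0.
 -161.8311113 ] [  24.1688887    25.67574051  -18.74597068   45.57828881    0.
 -161.8311113 ] [-17.14227056  22.23073831 -22.16282328  45.60643841   0.
 122.35772944] [ -17.14227056   22.23073831  -22.16282328   45.60643841    0.
 -167.14227056]
False [0.51492059 0.23106275 0.06317577]
0.011010060929242865 58.63874852657318 [ 0.24143179 -0.56369607  3.75478524]
0.011161334866007792 58.320865631103516 [ 0.32269238  0.60846357 -1.34305341] [0.51371629 0.23051006 0.18902897] 7.1583
```

View pics/z2.png

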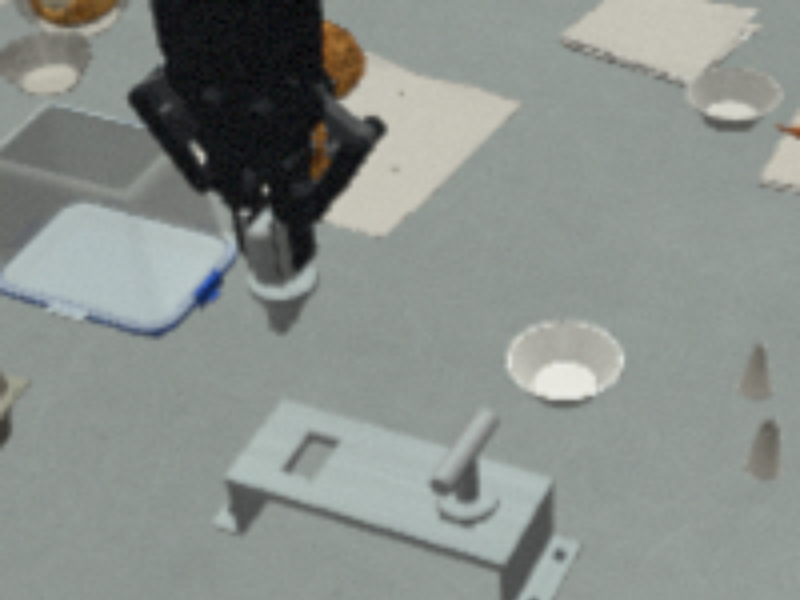

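The flat key is held upright above its empty opening, and the square key hasn't moved. Next I'll insert it, using the half-turned wrist so the last joint stays in range through the turn.

```bash
python3 - <<'E'
from h import *
s=[.509,-.157]; o=[180,0,-139.5]
print(ik([*s,.19],o))
move_pose([*s,.17],o)
print(move_linear([*s,.125],speed=.1,contact_N=15),read_tcp_pos())
print(move_linear([*s,.075],speed=.04,contact_N=15),read_tcp_pos(),read_ft_force(),read_ft_torque(),read_opening(),read_time())
for n in("scene","top"):
    im,d=get_image(n); cv2.imwrite(f"pics/{n}2.png",im)
i=cv2.imread("pics/scene2.png"); cv2.imwrite("pics/z3.png",cv2.resize(i[190:310,360:500],(700,600)))
E
```

```text
[-17.14227056  16.83575488 -11.49650688  61.66773824   0.
 -57.64227056]
False [ 0.509263   -0.15672659  0.12516269]
False [ 0.50881221 -0.15695137  0.07622162] [-3.8107709   1.8741988   8.20165464] [0.20795914 0.70748778 0.0033908 ] 0.010938960862776995 10.7583
```

View pics/z3.png

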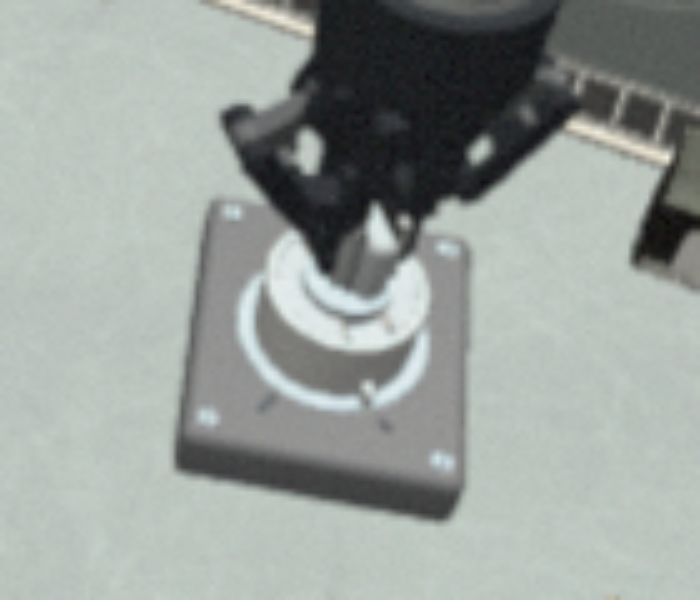

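The key is home, with the collar on the turret and the TCP at the expected height. Next I'll turn the last joint stepwise while watching the moment.

```bash
python3 - <<'E'
from h import *
q=np.array(ik([.509,-.157,.0755],[180,0,-139.5])); print(q.round(2),read_joints())
base=None
for a in list(range(8,57,8))+list(range(60,81,3)):
    p=q.copy(); p[5]+=a; set_joints(list(p)); t=read_ft_torque(); f=read_ft_force()
    print(a,np.round(read_joints()[5]-q[5],2),np.round(t,2),np.round(f,1),read_time())
    if abs(t[2])>1.0 and a>=48 or np.linalg.norm(f)>40: break
im,d=get_image("scene"); cv2.imwrite("pics/z4.png",cv2.resize(im[190:310,360:500],(700,600)))
E
```

```text
[-17.14  22.22 -22.15  45.63   0.   -57.64] [-1.71436274e+01  2.21445439e+01 -2.21388001e+01  4.56938982e+01
 -1.18565905e-03 -5.76429043e+01]
8 7.82 [ 0.12  0.29 -0.06] [-0.8  0.7  6.5] 11.1167
16 15.82 [ 0.16  0.33 -0.09] [-1.6  0.5  6.6] 11.375
24 23.82 [ 0.16  0.29 -0.04] [-0.9  1.3  6.6] 11.6333
32 31.82 [ 0.22  0.29 -0.01] [-2.   0.8  5.4] 11.8917
40 39.82 [ 0.25  0.22 -0.03] [-0.5  1.1  5.7] 12.15
48 47.82 [ 0.22  0.22 -0.03] [-1.3  0.9  6.1] 12.4083
56 55.82 [ 0.13  0.22 -0.  ] [-1.   1.   5.6] 12.6667
60 59.81 [ 0.15  0.2  -0.02] [-1.2  1.   5.2] 12.9167
63 62.81 [0.16 0.15 0.01] [0.5 0.8 5.7] 13.1667
66 65.78 [0.16 0.15 0.1 ] [-0.3  0.   5.2] 13.4167
69 68.68 [0.08 0.11 0.84] [-0.9  0.9  6.2] 13.6667
72 71.56 [-0.02  0.14  1.56] [-1.2 -0.4  5.2] 13.9167
```

View pics/z4.png

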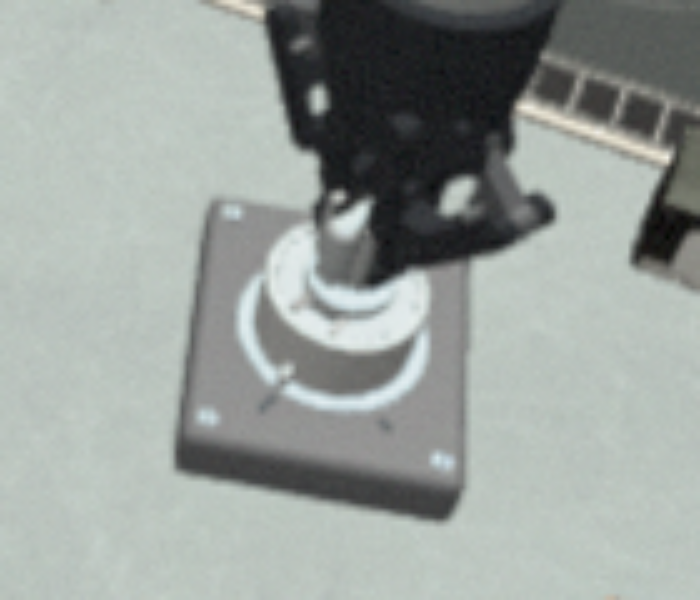

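The pointer is at the on mark, around pixel (285,372) in the crop, and the moment shows a firm stop. I'll relieve it slightly, open and withdraw.

```bash
python3 - <<'E'
from h import *
q=read_joints(); q=list(q); q[5]-=4; set_joints(q); pause(.2); print(read_ft_torque())
set_gripper(.05); pause(.2)
p=read_tcp_pos(); print(p,read_ft_force())
print(move_linear([p[0],p[1],.2],speed=.08,contact_N=15)); move_linear([p[0]-.15,p[1]+.1,.22])
print(read_time())
im,d=get_image("scene"); im2,d2=get_image("top")
cv2.imwrite("pics/z5.png",np.hstack([cv2.resize(im[190:310,370:490],(400,400)),cv2.resize(im2[140:240,375:475],(400,400))]))
P=cloud("scene",d)
m=(P[...,2]>.085)&(P[...,2]<.14)&(np.hypot(P[...,0]-.509,P[...,1]+.157)<.04)
print(m.sum(),np.percentile(P[m][:,2],[50,98]),cv2.minAreaRect(P[m][:,:2].astype(np.float32)*1000),read_ft_force())
m=(P[...,2]>.085)&(P[...,2]<.12)&(np.hypot(P[...,0]-.52,P[...,1]-.132)<.035)
print("sq",cv2.minAreaRect(P[m][:,:2].astype(np.float32)*1000))
E
```

```text
[0.03305836 0.15300345 0.48049164]
[ 0.50999543 -0.15713894  0.07633783] [-0.50545159  0.32626681  1.26308602]
False
18.125
200 [0.10588219 0.11162472] ((509.7989196777344, -159.06797790527344), (12.2150239944458, 37.93889617919922), 64.94060516357422) [-0.35990004  0.458207   -0.46612048]
sq ((524.040771484375, 130.04025268554688), (59.436767578125, 13.490633010864258), 3.577892541885376)
```

View pics/z5.png

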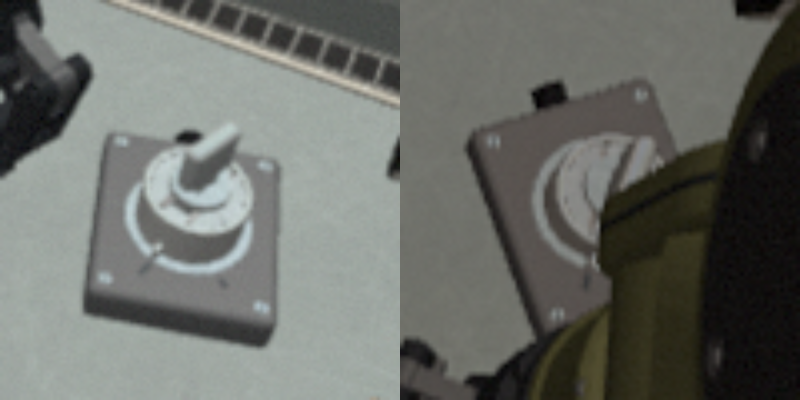

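The key stands upright with its collar on the turret (top at about 0.111 m, as expected), the pointer is at the on mark, and the square key hasn't moved.

```bash
python3 -c "
from station import *
print(job_done(),read_time())"
```

```text
the job is handed in; nothing more can be done
the job is handed in; nothing more can be done
```

The job is handed in: the flat key is fully down in the slot, turned clockwise to the stop and released, the square-bit key hasn't moved in the stand, and it took about 18 s of the 43 s; the station gave no verdict.

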